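Close the cracked tile and hold it under the spring clip

ROBOT

A 6-joint arm with a two-finger parallel gripper is mounted at the origin on the work surface. World frame = base frame: x ahead of the robot, y to its left, z up, the work surface at z = 0. Lengths are in m, angles in degrees, forces in N, time in s.
With the tool pointing down it reaches from about 0.3 to 0.75 m from the base axis. Payload 8.5 kg.
Tool frame: the origin (TCP) lies between the finger pads; the fingertips stand 8 mm ahead of it and the grasp point (between the pads) lies 11 mm behind it; y points along the fingers, z is the direction in which the jaws open and shut, and the axes are right-handed (so a half turn about y gives the same grasp; the last joint's range is limited). The gripper opens to 85 mm and grips with 20 to 120 N. Pads are 22 mm wide; open, the fingers measure 114 mm over their backs; the gripper's body (76 mm by 85 mm) begins 54 mm behind the grasp point. The pads swing forward as they close: fully open they stand 13 mm farther back than shut.
Start: joints at [56.992, 21.807, 74.336, -0, 83.858, -12.336], TCP at [0.194, 0.515, 0.239] pointing down, gripper open.
Joint ranges: [-178.18, 178.18], [-50.72, 133.34], [12.68, 142.11], [-81.47, 261.47], [9.98, 163.14], [-165.26, 165.26]. Speed limits (degrees/s): [136.94, 136.94, 180, 180, 180, 180].

INTERFACE

Orientations are given as a 3x3 rotation matrix whose columns are the frame's x, y, z axes.
In Python, from rig import env, get_image gives the robot as it stands.
- The arm moves only by the tool move_arm, never from a script. Its argument "targets" is one flat list of numbers, 6 for each row, row after row: the shift along the tool's x, y, z in mm, then the turn, a rotation vector about the tool's x, y, z in rad. A call has exactly 5 rows; each row shifts and turns the commanded pose from where the row before left it, along the tool's axes as they then stand; what a row does not reach is not made up. A row lasts 1/8 s, in which the tool goes at most 62.5 mm and 10.7 degrees, less where a joint would pass 70% of its speed; a pose out of reach is approached as far as the arm can. A call is refused whole if a number of a shift passes 62.5 or a number of a turn 0.188, either way. A call with a gripper value outside its range is refused whole. "hand" is the opening, from -1 (shut) to 1 (fully open), so that 0 is half open, set as the call begins (left out, the last holds). The fingers move at their own pace and stop on an object; "squeeze" is the grip in N (left out, the last holds). Time passes only in rows, so rows that do not move let the fingers close, or fill a call up. It gives the time, the measured TCP pose, the force and the opening at its end, in the units of the state.
- env.observe(): the state, without advancing time (a new reading comes with each control period).
- get_image(name): name is "scene" or "top"; returns a dict with "pixels" (400x640x3 uint8, red, green, blue), "z_map" (400x640 float32, m along the optical axis (not along the pixel's ray), 0 where there is no reading), "intrinsics" (3x3 intrinsics, pixels), "k1" (the pictures are not rectified: a ray, as slopes to the right and down, at radius r is drawn at 1 + k1 r^2 times it, then the intrinsics apply), "R" (3x3) and "t" (3): a world point X has camera coordinates R X + t. Camera axes: x right, y down, z forward; pixel columns grow to the right and rows downward; lengths in m; the calibration is good to about 2 mm. A picture is of the moment at which its call begins.
- env.close_job(): hands the job in, once; it reports no verdict.
The state is a dict: "time_s": time; "q": joint angles; "qvel": joint speeds; "joint_efforts": joint torques, N m; "position": TCP position; "tool_rot": TCP orientation; "ft_force": force on the tool from outside, world axes, zero at the start; "wrist_torque": the same for the moment, N m; "grip_width": finger opening in m.
Only numpy, scipy, OpenCV 4.12 (cv2) and the standard library are available. Lean on these libraries where they do the work, as an engineer would, in place of code of your own. Each camera call takes 0.05 s, during which the arm holds its last target.

TASK

Mend the cracked green tile on the plywood board: first slide its loose longer piece along the board until its broken end butts flush against the fixed piece, the two in line with no gap. Then flip the red safety catch right over to the side, out of the lever's way, take hold of the black bar of the spring lever and pull it all the way to its stop, so that the clamp foot presses the loose piece down, and finish there still gripping the bar and holding the lever down. Keep the joint closed and leave the other tools where they are.

Things in the scene. Friction and masses are not known exactly. Their poses are not given: they have to be found in the camera images.
- jig: Fixed plywood mending board, 12 mm thick, own x -115 to 125 mm, y -250 to 190 mm; origin on the table (z 0). Own +x points away from the robot, +y left; yaw varies. On it at own x -92.5 to -27.5, y -30 to 40 mm: the fixed green tile piece, top 21 mm above the table. The yellow bracket of the lever stands at own x 6 to 62, y -55 to 125 mm.
- straightedge (a point): Middle of the top of the aluminium straightedge pinned on the board behind the tile: 560 mm along the board's y, 50 mm wide, top 30 mm above the table. Fixed.
- crack_line (a point): Middle of the fixed piece's broken end (its -y end), on the glazed top, 21 mm above the table. Axes as the board's. The loose piece comes from the -y side of it.
- half: Loose longer piece of the green tile, 65 mm (own x) by 130 mm (own y), 9 mm thick, 0.16 kg; origin at the centre of its underside. Flat on the board, 30 to 70 mm short of the fixed piece, up to 12 mm out of line, 0.2 rad skewed. Its +y end is the broken one. The raised clamp arm overhangs the joint from 80 mm up: grip the outer (-y) half across the 65 mm, or push the outer end.
- half_edge (a point): Middle of the loose piece's broken end, on the glazed top, 65 mm along +y from the piece's centre; meets crack_line when home. Axes as the piece's.
- catch (a joint): Red safety catch: 0 = upright, barring the lever (until about 0.3 rad); grows as it tips towards the board's +y; stop at 1.35 rad, lying over. Starts between 0 and 0.12. Hinged along the board's x. Under 0.5 N at its top moves it; below about 0.8 rad it stays where left, beyond that it falls over by itself.
- catch_hinge (a point): Hinge of the catch, 30 mm above the table, own (-0.005, 0.10) m of the board.
- catch_top (a point): Top of the red catch, an upright plate 10 mm (x) by 22 mm (y), reaching 85 mm above its hinge (115 mm above the table); a nib runs back from it to the lever's stem 62 mm above the hinge. Free space on its -y side is 50 mm wide; push it there towards +y.
- lever (a joint): Spring lever: 0 = at rest, leaning back from the robot; grows as its bar is pulled towards the board's -x; stop at 0.9 rad. Sprung back to 0: the pull at the bar is about 2 N at the start, about 11 N at the stop. Barred by the catch until that is flipped (about 0.1 rad of slack).
- lever_hinge (a point): Point on the lever's hinge axis (which runs along the board's y) right below the bar's middle, 50 mm above the table, own (0.03, 0.10) m of the board.
- pull_bar: Black round grip bar, yellow ends, 18 mm thick, 100 mm long along the board's y; origin at its middle. At lever angle q it is 0.09*sin(0.45-q) m behind (+x of) the hinge and 0.09*cos(0.45-q) m above it: 131 mm above the table at both ends of the stroke, 140 midway. A 12 mm stem joins it to the hinge. The sleeve turns freely: jaws closing along the board's x need not tilt.
- foot: Clamp foot, black pad 26x18 mm on a sprung plunger (8 mm of give) at the end of the lever's other arm; origin on that arm's end. With the lever at its stop it presses with about 4 N on the loose piece, 4 to 22 mm from its broken end; it first touches at about 0.81 rad.
- hammer: Bystander, to be left alone: tile hammer, 250 mm long, wooden handle, steel head, 30 mm high; origin under the handle's front part
- grout_tool: Bystander, to be left alone: round white plastic grout finishing tool, 100 mm disc with a knob, 62 mm high; origin under its centre
- clip_a: Bystander, to be left alone: blue plastic levelling base, 45x40 mm foot with an upright loop, 38 mm high; origin under its centre
- clip_b: Bystander, to be left alone: second blue levelling base, the same as clip_a
- tub: Bystander, to be left alone: grey jar with orange cap, 70 mm across, 75 mm high; origin under its centre
- tape: Bystander, to be left alone: yellow tape measure, 65x65x35 mm; origin under its centre
Things that resemble listed ones, but are neither listed nor needed, are in the scene too. There is more than one size of the half; the one meant has the size given above.

How it is judged:
By the outcome, as a careful person would: the job done as asked, in the order asked, and still so for the second after the job is handed in, while the arm keeps its last pose, push and grip.
It also fails if it takes over 64 s, if anything falls off the work surface, if the arm or the gripper's body presses on something with over 40 N, if the wrist force passes 120 N, or if a joint passes its speed limit or range.

## Working session

There is one attempt and no reset: what is moved stays moved. The work goes in short steps, Python scripts to look and compute and a tool call to move; the robot and the scene stay as the last step left them, time stands still between calls to the robot, and variables do not carry over. Pictures are saved under pics/ and viewed, and the job is handed in when it is done.

Besides the shell and the picture viewer there is one more tool, called after "Call:" by a JSON object that holds its "op" and its "data". move_arm: Moves the arm, as the interface text tells. Its arguments: {"type":"object","properties":{"targets":{"type":"array"},"hand":{"type":"number"},"squeeze":{"type":"number"}},"required":["targets"]}

```bash
ls; mkdir -p pics
python3 - <<'E'
from rig import env,get_image
import cv2,numpy as np
for n in("scene","top"):
    d=get_image(n); cv2.imwrite(f"pics/{n}0.png",d["pixels"][:,:,::-1]); np.savez(f"{n}0.npz",**d)
    print(n,d["intrinsics"].tolist(),d["k1"],d["R"].round(3).tolist(),d["t"].round(3).tolist(), (-d["R"].T@d["t"]).round(3))
s=env.observe()
for k,v in s.items(): print(k,np.round(v,3).tolist())
E
```

```text
pics
scene [[458.12729356129086, 0.0, 323.3175486339474], [0.0, 458.12729356129086, 190.23625297019814], [0.0, 0.0, 1.0]] -0.11057354914856904 [[0.885, 0.465, -0.021], [0.248, -0.508, -0.825], [-0.394, 0.725, -0.564]] [-0.372, -0.036, 1.676] [ 0.999 -1.061  0.909]
top [[514.027283836543, 0.0, 317.8301339635042], [0.0, 514.027283836543, 208.31104979444333], [0.0, 0.0, 1.0]] 0.021410274954296385 [[-0.004, -1.0, 0.009], [-0.992, 0.003, -0.124], [0.124, -0.009, -0.992]] [-0.007, 0.433, 1.993] [0.183 0.01  2.031]
time_s 0.1
q [56.994, 21.835, 74.381, -0.002, 83.859, -12.336]
qvel [0.046, -0.152, -0.181, -0.026, -0.02, -0.012]
joint_efforts [0.004, -44.923, -23.165, -0.0, 0.004, -0.0]
position [0.194, 0.514, 0.239]
tool_rot [[0.936, -0.001, 0.353], [-0.353, -0.001, 0.936], [-0.0, -1.0, -0.001]]
ft_force [-0.513, 0.145, 0.071]
wrist_torque [-0.022, 0.006, -0.016]
grip_width 0.085
```

View pics/scene0.png

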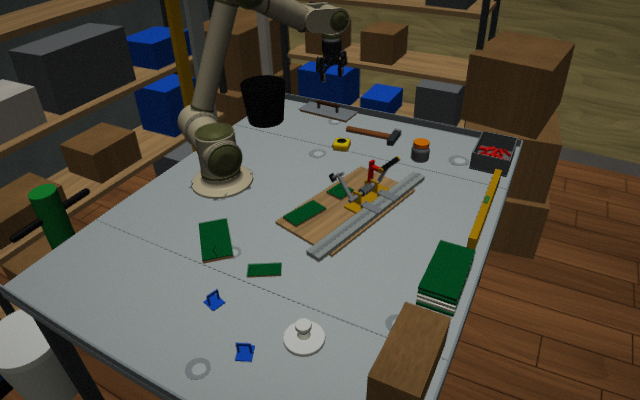

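View pics/top0.png

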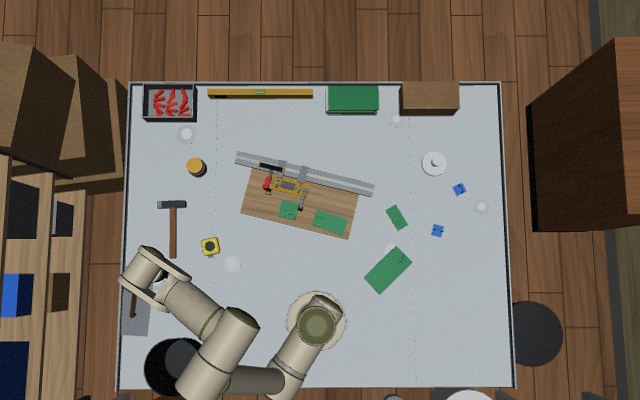

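The top view shows the board at about (240–375, 150–240), with the loose piece at (330,222), the fixed piece at (289,209), and the red catch at (267,184). Next I'll zoom in and measure.

```bash
cat > h.py <<'E'
import numpy as np,cv2
def ray(d,uv):
    K=d["intrinsics"];k1=float(d["k1"])
    uv=np.atleast_2d(uv).astype(float)
    s=cv2.undistortPoints(uv.reshape(-1,1,2),K,np.array([k1,0,0,0.])).reshape(-1,2)
    D=np.c_[s,np.ones(len(s))]@d["R"]
    return -d["R"].T@d["t"],D
def onplane(d,uv,z):
    c,D=ray(d,uv); return c+D*((z-c[2])/D[:,2])[:,None]
def proj(d,X):
    X=np.atleast_2d(X); c=X@d["R"].T+d["t"]; s=c[:,:2]/c[:,2:]; r=(s**2).sum(1,keepdims=True)
    s=s*(1+float(d["k1"])*r); return s*[d["intrinsics"][0,0],d["intrinsics"][1,1]]+d["intrinsics"][:2,2]
def cloud(d):
    h,w=d["z_map"].shape; u,v=np.meshgrid(np.arange(w),np.arange(h)); 
    c,D=ray(d,np.c_[u.ravel(),v.ravel()]); P=c+D*d["z_map"].reshape(-1,1); return P.reshape(h,w,3)
E
python3 - <<'E'
from h import *
for n,(a,b,c,e) in {"top":(225,385,140,250),"scene":(260,440,145,270)}.items():
    d=dict(np.load(n+"0.npz")); p=d["pixels"]
    cv2.imwrite(f"pics/{n}z.png",cv2.resize(p[c:e,a:b,::-1],None,fx=4.4,fy=4.4,interpolation=cv2.INTER_CUBIC))
    P=cloud(d)
    hsv=cv2.cvtColor(p,cv2.COLOR_RGB2HSV)
    m=((hsv[...,0]>50)&(hsv[...,0]<85)&(hsv[...,1]>120)).astype(np.uint8)
    cs,_=cv2.findContours(m,cv2.RETR_EXTERNAL,cv2.CHAIN_APPROX_NONE)
    for q in cs:
        if cv2.contourArea(q)<40: continue
        c_=q.reshape(-1,2); mm=P[c_[:,1],c_[:,0]]
        X=onplane(d,c_,.021)[:,:2]
        r=cv2.minAreaRect((X*1000).astype(np.float32)); print(n,c_.mean(0).round(),np.round(r[0]),np.round(r[1],1),round(r[2],1),"z",np.nanmedian(mm[:,2]).round(4))
E
```

```text
top [388. 270.] [ 192. -278.] [ 84.4 174. ] 44.2 z 0.0147
top [329. 222.] [380. -53.] [124.3  61.1] 71.5 z 0.0233
top [396. 217.] [ 398. -317.] [88.9 42.3] 29.9 z 0.0083
top [288. 210.] [429. 107.] [66.9 60.5] 75.7 z 0.0241
top [353.  98.] [ 885. -152.] [194.9 108.7] 89.0 z 0.068
scene [434. 308.] [ 872. -262.] [95.6 10.6] 0.6 z 0.0069
scene [264. 269.] [ 410. -334.] [90.6 45.7] 31.0 z 0.0065
scene [447. 273.] [ 864. -112.] [107.3 230. ] 0.2 z 0.0649
scene [215. 239.] [ 202. -291.] [ 88.  179.2] 43.7 z 0.0122
scene [304. 212.] [380. -56.] [129.5  64.8] 70.6 z 0.0198
scene [ 51. 214.] [-401. -441.] [100.7 423.5] 67.6 z -0.0434
scene [337. 191.] [429. 105.] [68.9 64.6] 75.2 z 0.0192
```

```bash
ls pics
```

```text
scene0.png
scenez.png
top0.png
topz.png
```

View pics/topz.png

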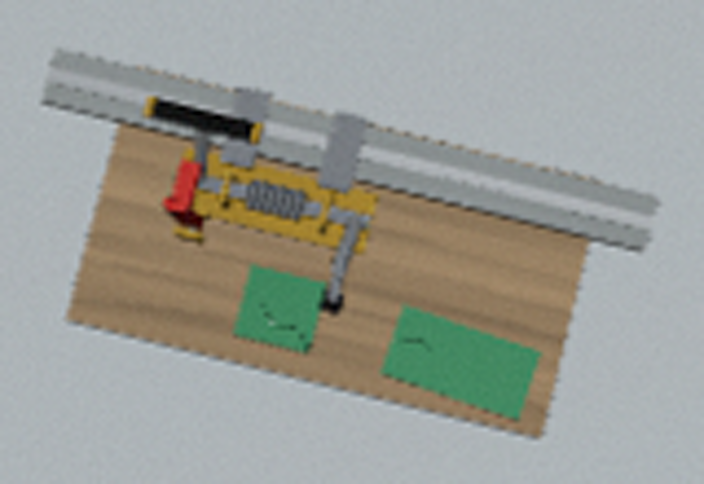

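View pics/scenez.png

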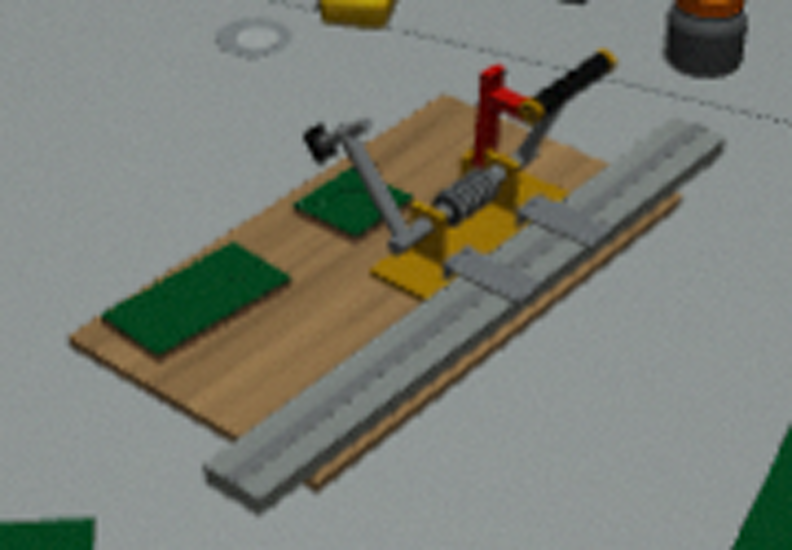

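```bash
cat > meas.py <<'E'
from h import *
def near_edge(d,c0,yaw,verbose=0):
    pass
def edges(d,fr,x0,y0,x1,y1,z,half=.012,n=60,ch=None):
    """sample luminance perpendicular to nominal line (board coords, m) and return fit (offset perp, m; angle)"""
    o,yaw=fr; R=np.array([[np.cos(yaw),-np.sin(yaw)],[np.sin(yaw),np.cos(yaw)]])
    a=np.array([x0,y0]);b=np.array([x1,y1]);t=(b-a)/np.linalg.norm(b-a);nn=np.array([-t[1],t[0]])
    img=d["pixels"].astype(np.float32); img=img if ch is None else img@np.array(ch,np.float32)
    if img.ndim==3: img=img.sum(2)
    ss=np.linspace(0,np.linalg.norm(b-a),n); w=np.arange(-half,half,.0005)
    pts=[]
    for s in ss:
        B=a+t*s+nn*w[:,None]; W=np.c_[o+B@R.T,np.full(len(w),z)]
        uv=proj(d,W).astype(np.float32)
        v=cv2.remap(img,uv[:,0].reshape(1,-1),uv[:,1].reshape(1,-1),cv2.INTER_LINEAR).ravel()
        v=np.convolve(v,np.ones(5)/5,'same'); g=np.abs(np.gradient(v));g[:5]=0;g[-5:]=0
        g=np.where(g>.5*g.max(),g,0)
        pts.append((s,(g*w).sum()/g.sum()))
    p=np.array(pts); k=np.ones(len(p),bool)
    for _ in range(4):
        c=np.polyfit(p[k,0],p[k,1],1); r=p[:,1]-np.polyval(c,p[:,0]); k=np.abs(r)<max(2*r[k].std(),.0005)
    return np.polyval(c,ss.mean()),c[0],r[k].std(),k.mean()
E
python3 - <<'E'
from meas import *
yaw=np.radians(-14.5); R=np.array([[np.cos(yaw),-np.sin(yaw)],[np.sin(yaw),np.cos(yaw)]])
o=np.array([.429,.106])-R@np.array([-.060,.005]); print(o)
fr=(o,yaw)
L={"near":(-.115,-.24,-.115,.18,.012),"fix-x":(-.0925,-.025,-.0925,.035,.021),"fix+x":(-.0275,-.025,-.0275,.035,.021),"fix+y":(-.088,.04,-.032,.04,.021),"fix-y":(-.088,-.03,-.032,-.03,.021),
"left":(-.11,.19,.05,.19,.012),"right":(-.11,-.25,.05,-.25,.012)}
for n in("top","scene"):
    d=dict(np.load(n+"0.npz"))
    for k,v in L.items(): 
        e=edges(d,fr,*v[:4],v[4],ch=(1,-1,0) if 'fix' in k else (1,0,-1)); print(n,k,np.round([e[0]*1000,np.degrees(e[1]),e[2]*1000,e[3]],2))
E
```

```text
[0.48583696 0.08613646]
top near [0.61 0.32 0.44 0.92]
top fix-x [1.16 0.17 0.22 0.85]
top fix+x [1.01 0.5  0.62 1.  ]
top fix+y [2.27 0.29 0.32 0.97]
top fix-y [2.6  0.3  0.29 0.9 ]
top left [1.91 0.18 0.25 0.87]
top right [3.15 0.15 0.47 0.9 ]
scene near [-2.33  0.63  1.01  0.8 ]
scene fix-x [-0.35 -0.13  0.34  0.85]
scene fix+x [-0.1   0.11  0.75  0.67]
scene fix+y [-1.46  2.94  1.46  0.75]
scene fix-y [-0.97  0.88  0.4   0.92]
scene left [-0.74 -0.37  1.37  0.88]
scene right [-4.08  0.25  0.36  0.9 ]
```

```bash
cat >> meas.py <<'E'
YAW=np.radians(-14.2); RB=np.array([[np.cos(YAW),-np.sin(YAW)],[np.sin(YAW),np.cos(YAW)]]); OB=np.array([.4855,.0869])
def b2w(p,z=None):
    w=OB+RB@np.array(p[:2]); return w
def w2b(w): return (np.array(w)[:2]-OB)@RB
def rects(d):
    """green pieces within the board, board coords, tile top plane"""
    p=d["pixels"]; big=cv2.resize(p,None,fx=4,fy=4,interpolation=cv2.INTER_CUBIC).astype(int)
    m=((big[...,1]-big[...,0]>12)&(big[...,1]-big[...,2]>5)).astype(np.uint8)
    m=cv2.morphologyEx(m,cv2.MORPH_CLOSE,np.ones((9,9)))
    out=[]
    for q in cv2.findContours(m,cv2.RETR_EXTERNAL,cv2.CHAIN_APPROX_NONE)[0]:
        if cv2.contourArea(q)<1500: continue
        X=onplane(d,(q.reshape(-1,2)+.5)/4-.5,.021)[:,:2]; B=(X-OB)@RB
        if np.abs(B.mean(0)).max()>.25: continue
        out.append(cv2.minAreaRect((B*1000).astype(np.float32)))
    return out
E
python3 - <<'E'
from meas import *
for n in("top","scene"):
    d=dict(np.load(n+"0.npz"))
    for r in rects(d): print(n,np.round(r[0],1),np.round(r[1],1),round(r[2],1))
E
```

```text
top [ -67.8 -161.5] [132.   67.4] 84.9
top [-60.2   6.4] [73.6 67.2] 89.9
scene [ -67.9 -164. ] [132.1  70.2] 84.9
scene [-59.2   4.1] [66.4 72.5] 0.6
```

```bash
cat > plan.py <<'E'
from meas import *
from scipy.spatial.transform import Rotation as Ro
def Rt(yaw_deg,tilt=None):
    a=np.radians(yaw_deg); z=np.array([np.cos(a),np.sin(a),0]); y=np.array([0,0,-1.]); return np.c_[np.cross(y,z),y,z]
def plan(pos,R0,tgt,R1,n,pr=True):
    """n rows (straight line, uniform turn); rounded; printed in 5-row calls"""
    pos=np.array(pos,float);R=np.array(R0,float);tgt=np.array(tgt,float); rows=[];
    for i in range(n):
        k=n-i
        s=R.T@((tgt-pos)/k)*1000; s=np.round(s,1)
        rv=Ro.from_matrix(R.T@R1).as_rotvec()/k; rv=np.round(rv,4)
        pos=pos+R@(s/1000); R=R@Ro.from_rotvec(rv).as_matrix(); rows.append(list(s)+list(rv))
    for i in range(0,n,5): print([float(x) for r in rows[i:i+5] for x in r])
    return pos,R
E
python3 - <<'E'
from plan import *; from rig import env
s=env.observe()
# loose piece pose
yp=np.degrees(YAW)-5.1; a=np.radians(yp)
c=b2w((-.068,-.1627)); g=c-.042*np.array([-np.sin(a),np.cos(a)]); print(c,g,yp)
plan(s["position"],s["tool_rot"],[*g,.15],Rt(yp),15)
E
```

```text
[ 0.3796662  -0.05414786] [ 0.3657846 -0.0937875] -19.299999999999997
[25.0, 6.0, -33.9, 0.0001, 0.1031, 0.0001, 28.4, 5.9, -31.1, 0.0001, 0.1031, 0.0, 31.4, 5.9, -28.0, 0.0001, 0.1031, 0.0001, 34.2, 5.9, -24.7, 0.0001, 0.1031, 0.0, 36.5, 5.9, -21.0, 0.0001, 0.1031, 0.0]
[38.5, 6.0, -17.1, 0.0001, 0.1031, 0.0001, 40.0, 5.9, -13.1, 0.0001, 0.1031, 0.0, 41.2, 5.9, -8.9, 0.0001, 0.1031, 0.0, 41.9, 6.0, -4.6, 0.0001, 0.1032, 0.0001, 42.1, 5.9, -0.3, 0.0001, 0.1031, 0.0]
[41.9, 5.9, 4.0, 0.0, 0.1032, 0.0, 41.3, 6.0, 8.4, 0.0, 0.1031, 0.0001, 40.2, 5.9, 12.6, 0.0001, 0.1032, 0.0001, 38.8, 6.0, 16.6, 0.0001, 0.1031, 0.0, 36.8, 5.9, 20.5, 0.0, 0.1032, 0.0001]
```

Call:
{"op": "move_arm", "data": {"targets": [25.0,6.0,-33.9,0,0.1031,0,28.4,5.9,-31.1,0,0.1031,0,31.4,5.9,-28.0,0,0.1031,0,34.2,5.9,-24.7,0,0.1031,0,36.5,5.9,-21.0,0,0.1031,0], "hand": 1}}

```text
time_s: 0.72
position: [0.2514, 0.3106, 0.2094]
tool_rot: [[0.638, -0.0, 0.77], [-0.77, -0.0, 0.638], [0.0, -1.0, -0.0]]
ft_force: [1.0, -0.2, 0.7]
grip_width: 0.0851
```

Call:
{"op": "move_arm", "data": {"targets": [38.5,6.0,-17.1,0,0.1031,0,40.0,5.9,-13.1,0,0.1031,0,41.2,5.9,-8.9,0,0.1031,0,41.9,6.0,-4.6,0,0.1031,0,42.1,5.9,-0.3,0,0.1031,0]}}

```text
time_s: 1.35
position: [0.3088, 0.1079, 0.1798]
tool_rot: [[0.175, 0.0, 0.985], [-0.985, 0.0, 0.175], [-0.0, -1.0, 0.0]]
ft_force: [0.7, 0.9, 0.4]
grip_width: 0.0852
```

Call:
{"op": "move_arm", "data": {"targets": [41.9,5.9,4.0,0,0.1031,0,41.3,6.0,8.4,0,0.1031,0,40.2,5.9,12.6,0,0.1031,0,38.8,6.0,16.6,0,0.1031,0,36.8,5.9,20.5,0,0.1031,0]}}

```text
time_s: 1.98
position: [0.3661, -0.095, 0.15]
tool_rot: [[-0.334, -0.0, 0.943], [-0.943, 0.0, -0.334], [-0.0, -1.0, -0.0]]
ft_force: [1.3, -0.1, 0.4]
grip_width: 0.0852
```

```bash
cat > look.py <<'E'
import sys
from plan import *; from rig import env,get_image
def look(tag,crop=True):
    D={}
    for n,(a,b,c,e) in {"top":(225,385,140,250),"scene":(260,440,145,270)}.items():
        d=get_image(n); D[n]=d
        cv2.imwrite(f"pics/{n}_{tag}.png",cv2.resize(d["pixels"][c:e,a:b,::-1],None,fx=4.4,fy=4.4,interpolation=cv2.INTER_CUBIC)); np.savez(f"{n}_{tag}.npz",**d)
    return D
def st():
    s=env.observe(); R=s["tool_rot"]
    print("t",round(s["time_s"],2),"pos",np.round(s["position"],4),"board",np.round(w2b(s["position"])*1000,1),"zyaw",np.degrees(np.arctan2(R[1,2],R[0,2])).round(2),"tilt",np.round(R[:,1],3),"F",np.round(s["ft_force"],1),"grip",round(s["grip_width"],4),"q",np.round(s["q"],1))
    return s
E
python3 - <<'E'
from look import *
st(); look("a")
E
```

```text
t 1.98 pos [ 0.3661 -0.095   0.15  ] board [ -71.2 -205.6] zyaw -19.5 tilt [-0.  0. -1.] F [ 1.3 -0.1  0.4] grip 0.0852 q [-32.6  10.8 107.8   0.   61.5 -13.1]
```

View pics/scene_a.png

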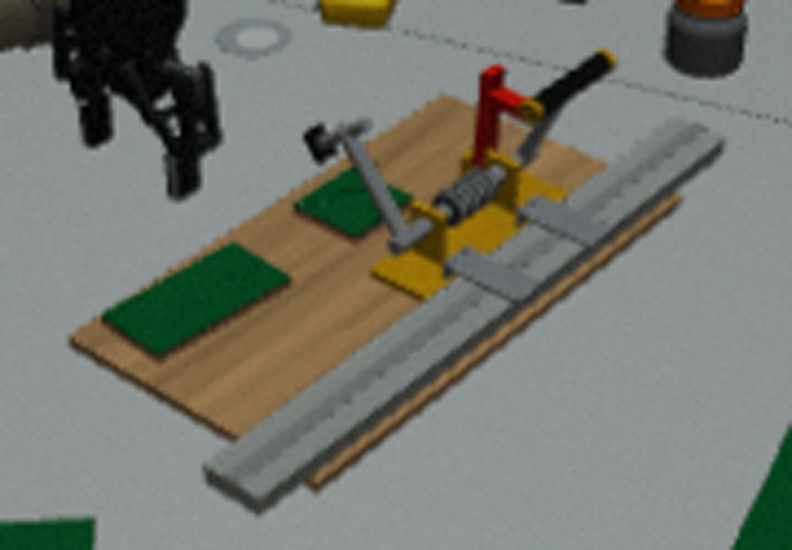

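The open gripper stands above the loose piece. It's aligned, so I'm descending.

Call:
{"op": "move_arm", "data": {"targets": [0,35,0,0,0,0,0,35,0,0,0,0,0,30,0,0,0,0,0,20,0,0,0,0,0,5,0,0,0,0]}}

```text
time_s: 2.7
position: [0.3654, -0.0929, 0.0246]
tool_rot: [[-0.329, -0.002, 0.944], [-0.944, 0.001, -0.329], [-0.001, -1.0, -0.002]]
ft_force: [-0.2, -0.2, 0.4]
grip_width: 0.0855
```

Run:
```python
from look import *
st(); look("b")
```

```text
t 2.7 pos [ 0.3654 -0.0929  0.0246] board [ -72.3 -203.7] zyaw -19.24 tilt [-0.002  0.001 -1.   ] F [-0.2 -0.2  0.4] grip 0.0855 q [-32.4  25.2 117.6   0.   37.3 -13.2]
```

View pics/scene_b.png

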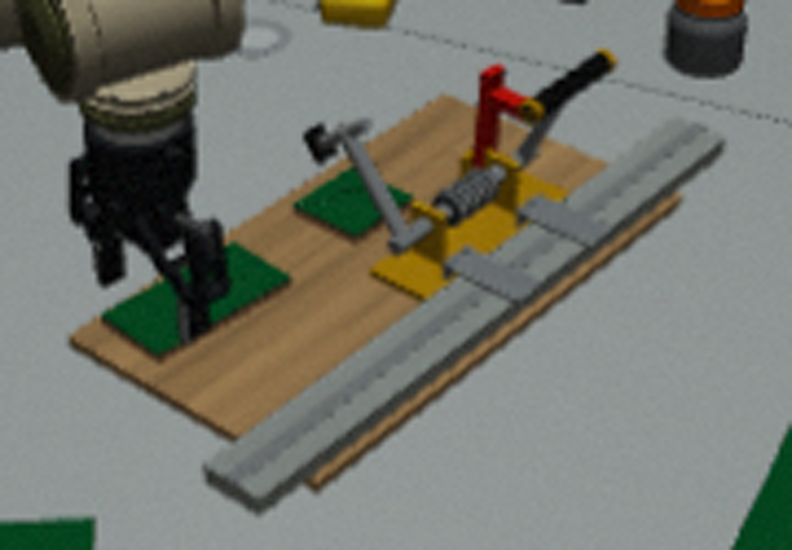

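Call:
{"op": "move_arm", "data": {"targets": [0,0,0,0,0,0,0,0,0,0,0,0,0,1,0,0,0,0,0,1,0,0,0,0,0,2,0,0,0,0], "hand": 0.75, "squeeze": 20}}

```text
time_s: 3.42
position: [0.366, -0.0936, 0.0213]
tool_rot: [[-0.33, 0.0, 0.944], [-0.944, -0.0, -0.33], [0.0, -1.0, 0.0]]
ft_force: [0.5, -0.8, 0.2]
grip_width: 0.0747
```

Call:
{"op": "move_arm", "data": {"targets": [0,1,0,0,0,0,0,1,0,0,0,0,0,1,0,0,0,0,0,1,0,0,0,0,0,0,0,0,0,0]}}

```text
time_s: 4.05
position: [0.366, -0.0935, 0.0173]
tool_rot: [[-0.33, -0.0, 0.944], [-0.944, 0.0, -0.33], [-0.0, -1.0, -0.0]]
ft_force: [0.7, -0.3, -0.0]
grip_width: 0.0745
```

Run:
```python
from look import *
st(); d=look("c")["scene"]
cv2.imwrite("pics/zz.png",cv2.resize(d["pixels"][190:235,275:335,::-1],None,fx=12,fy=12,interpolation=cv2.INTER_CUBIC))
```

```text
t 4.05 pos [ 0.366  -0.0935  0.0173] board [ -71.6 -204.2] zyaw -19.28 tilt [-0.  0. -1.] F [ 0.7 -0.3 -0. ] grip 0.0745 q [-32.5  26.3 118.   -0.   35.7 -13.2]
```

View pics/zz.png

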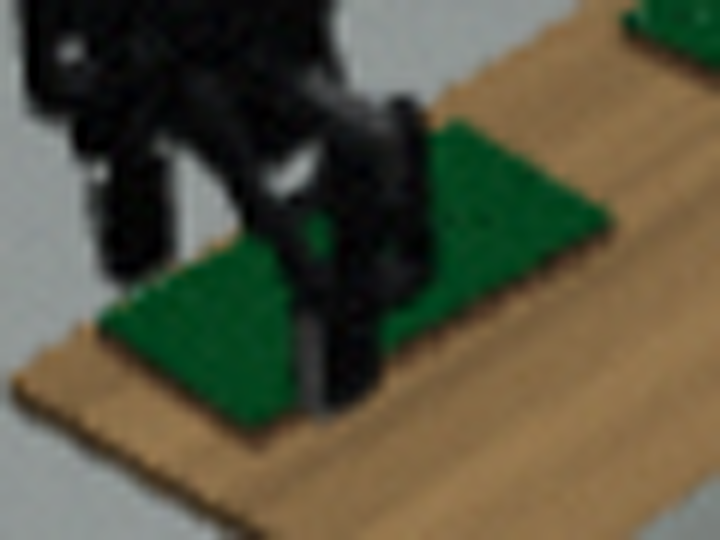

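Call:
{"op": "move_arm", "data": {"targets": [0,1,0,0,0,0,0,1,0,0,0,0,0,0.5,0,0,0,0,0,0,0,0,0,0,0,0,0,0,0,0]}}

```text
time_s: 4.78
position: [0.366, -0.0935, 0.0148]
tool_rot: [[-0.33, 0.0, 0.944], [-0.944, -0.0, -0.33], [0.0, -1.0, 0.0]]
ft_force: [0.2, 0.5, 1.0]
grip_width: 0.0749
```

Call:
{"op": "move_arm", "data": {"targets": [0,0,0,0,0,0,0,0,0,0,0,0,0,0,0,0,0,0,0,0,0,0,0,0,0,0,0,0,0,0], "hand": 0.4, "squeeze": 30}}

```text
time_s: 5.4
position: [0.3661, -0.0936, 0.015]
tool_rot: [[-0.33, 0.0, 0.944], [-0.944, -0.0, -0.33], [0.0, -1.0, 0.0]]
ft_force: [-0.5, -0.1, 5.6]
grip_width: 0.064
```

Run:
```python
from look import *
s=st(); D=look("d")
for n in D:
    for r in rects(D[n]): print(n,np.round(r[0],1),np.round(r[1],1),round(r[2],1))
d=D["scene"]
cv2.imwrite("pics/zz2.png",cv2.resize(d["pixels"][190:235,275:335,::-1],None,fx=12,fy=12,interpolation=cv2.INTER_CUBIC))
```

```text
t 5.4 pos [ 0.3661 -0.0936  0.015 ] board [ -71.5 -204.2] zyaw -19.28 tilt [ 0. -0. -1.] F [-0.5 -0.1  5.6] grip 0.064 q [-32.5  26.6 118.1  -0.   35.3 -13.2]
scene [ -71.5 -193. ] [73.4 71.4] 84.5
scene [ -64.7 -142.5] [88.7 66.6] 84.5
scene [-59.2   4.3] [66.9 73.6] 1.2
```

View pics/zz2.png

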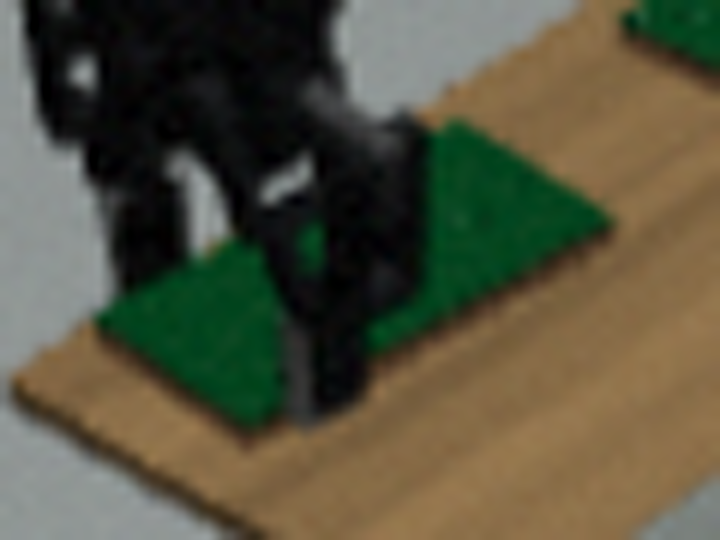

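Grip width is 64 mm, so the piece is held, with the tips pressing the board at about 5 N. I'll ease up 0.4 mm and slide to 5 mm short of home, squaring it up as it goes.

Run:
```python
from look import *
s=env.observe()
w=b2w((-.0598,-.1415)); plan([*s["position"][:2],.0148],s["tool_rot"],[*w,.0153],Rt(-14.1),10)
```

```text
[-6.4, -0.1, 0.6, -0.0, -0.009, 0.0, -6.3, -0.0, 0.7, -0.0, -0.0091, 0.0, -6.3, -0.1, 0.7, -0.0, -0.009, 0.0, -6.3, -0.0, 0.8, -0.0, -0.0091, 0.0, -6.3, -0.1, 0.8, -0.0001, -0.009, 0.0]
[-6.3, -0.0, 0.9, -0.0, -0.0091, 0.0, -6.3, -0.1, 1.0, -0.0001, -0.009, 0.0, -6.3, -0.0, 1.0, -0.0, -0.0091, 0.0, -6.4, -0.1, 1.1, -0.0001, -0.009, 0.0, -6.3, -0.0, 1.1, -0.0, -0.0091, 0.0001]
```

Call:
{"op": "move_arm", "data": {"targets": [-6.4,-0.3,0.6,0,-0.009,0,-6.3,-0.1,0.7,0,-0.009,0,-6.3,-0.1,0.7,0,-0.009,0,-6.3,0,0.8,0,-0.009,0,-6.3,0,0.8,0,-0.009,0]}}

```text
time_s: 6.12
position: [0.3795, -0.0642, 0.0153]
tool_rot: [[-0.287, -0.0, 0.958], [-0.958, 0.0, -0.287], [-0.0, -1.0, -0.0]]
ft_force: [-0.3, 0.2, -0.9]
grip_width: 0.0639
```

Call:
{"op": "move_arm", "data": {"targets": [-6.3,0,0.9,0,-0.009,0,-6.3,0,1.0,0,-0.009,0,-6.3,0,1.0,0,-0.009,0,-6.4,0,1.1,0,-0.009,0,-6.3,0,1.1,0,-0.009,0]}}

```text
time_s: 6.75
position: [0.3929, -0.0352, 0.0153]
tool_rot: [[-0.243, -0.0, 0.97], [-0.97, 0.0, -0.243], [-0.0, -1.0, -0.0]]
ft_force: [0.0, 0.1, -1.5]
grip_width: 0.0637
```

Run:
```python
from look import *
s=st(); D=look("e")
for n in D:
    for r in rects(D[n]): print(n,np.round(r[0],1),np.round(r[1],1),round(r[2],1))
d=D["scene"]
cv2.imwrite("pics/zz3.png",cv2.resize(d["pixels"][170:235,275:365,::-1],None,fx=8,fy=8,interpolation=cv2.INTER_CUBIC))
```

```text
t 6.75 pos [ 0.3929 -0.0352  0.0153] board [ -59.8 -141.1] zyaw -14.09 tilt [-0.  0. -1.] F [ 0.   0.1 -1.5] grip 0.0637 q [-22.4  27.4 115.5   0.   37.1  -8.4]
top [-46.2  -8.7] [103.   40.4] 88.5
scene [ -60.6 -125.6] [81.1 69.9] 89.3
scene [-58.6 -40. ] [ 66.7 161.7] 0.6
```

View pics/zz3.png

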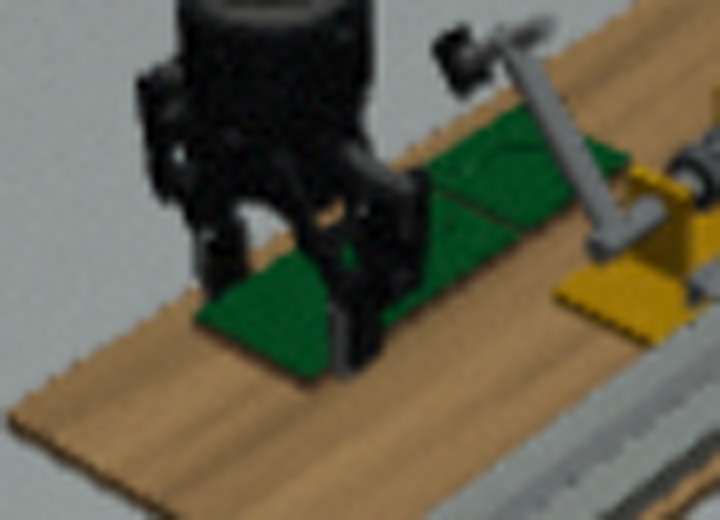

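View pics/top_e.png

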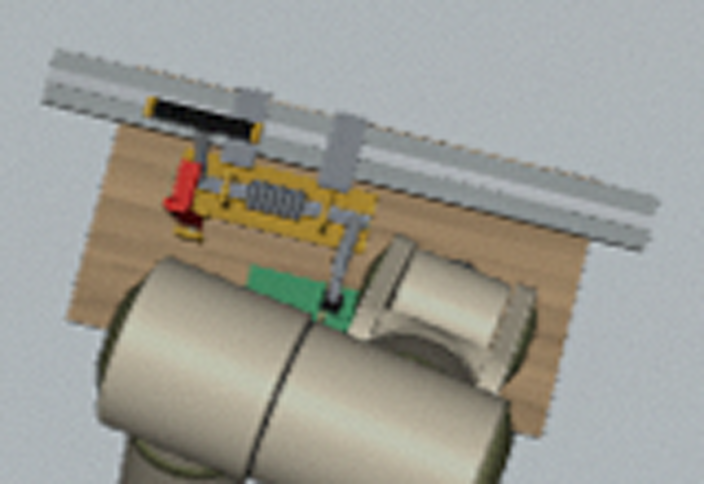

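```bash
cat >> meas.py <<'E'
def chk(d):
    fr=(OB,YAW)
    for k,v in {"loose+x":(-.0275,-.1,-.0275,-.042),"fixed+x":(-.0275,-.028,-.0275,.036),"loose-x":(-.0925,-.085,-.0925,-.042),"fixed-x":(-.0925,-.025,-.0925,.036)}.items():
        e=edges(d,fr,*v,.021,ch=(1,-1,0),half=.008); print(k,"x off",round(-e[0]*1000,2),"yaw",round(np.degrees(e[1]),2),"res",round(e[2]*1000,2),e[3].round(2))
def gap(d,xs=(-.085,-.07,-.055,-.04,-.032)):
    img=d["pixels"].astype(np.float32); g=img[...,1]
    for x in xs:
        y=np.arange(-.05,-.015,.0015); W=np.c_[OB+np.c_[np.full(len(y),x),y]@RB.T,np.full(len(y),.021)]
        uv=proj(d,W).astype(np.float32); v=cv2.remap(g,uv[:,0].reshape(1,-1),uv[:,1].reshape(1,-1),cv2.INTER_LINEAR).ravel()
        print(x,v.round().astype(int).tolist())
E
python3 - <<'E'
from meas import *
d=dict(np.load("scene_e.npz")); chk(d); gap(d)
E
```

```text
loose+x x off 1.2 yaw -0.2 res 0.33 0.95
fixed+x x off 0.87 yaw 0.22 res 0.48 0.68
loose-x x off 0.26 yaw -3.45 res 2.49 1.0
fixed-x x off 0.95 yaw -0.56 res 0.3 0.83
-0.085 [20, 22, 28, 36, 44, 49, 51, 51, 45, 38, 31, 24, 24, 28, 34, 41, 51, 59, 65, 66, 67, 69, 70, 70]
-0.07 [6, 12, 18, 26, 36, 47, 59, 69, 66, 62, 57, 54, 54, 55, 58, 62, 65, 66, 68, 68, 68, 70, 71, 70]
-0.055 [60, 60, 60, 62, 64, 66, 67, 68, 69, 65, 59, 54, 52, 52, 57, 62, 66, 68, 70, 70, 70, 70, 70, 70]
-0.04 [71, 71, 71, 71, 72, 72, 71, 68, 63, 59, 54, 47, 50, 54, 58, 62, 66, 68, 69, 69, 69, 70, 71, 71]
-0.032 [68, 68, 68, 67, 67, 69, 68, 65, 62, 59, 56, 52, 52, 54, 57, 60, 63, 63, 64, 65, 66, 68, 68, 67]
```

In line within about 0.3 mm. I'm closing the gap slowly and watching the force.

Call:
{"op": "move_arm", "data": {"targets": [-1,0,0,0,0,0,-1,0,0,0,0,0,-1,0,0,0,0,0,-1,0,0,0,0,0,0,0,0,0,0,0]}}

```text
time_s: 7.48
position: [0.3937, -0.0317, 0.0153]
tool_rot: [[-0.244, 0.0, 0.97], [-0.97, 0.0, -0.244], [-0.0, -1.0, 0.0]]
ft_force: [-0.4, -0.2, -0.1]
grip_width: 0.0641
```

Call:
{"op": "move_arm", "data": {"targets": [-0.5,0,0,0,0,0,-0.5,0,0,0,0,0,-0.5,0,0,0,0,0,0,0,0,0,0,0,0,0,0,0,0,0]}}

```text
time_s: 8.1
position: [0.3941, -0.0306, 0.0153]
tool_rot: [[-0.244, 0.0, 0.97], [-0.97, -0.001, -0.244], [0.001, -1.0, 0.0]]
ft_force: [-2.0, -4.8, -0.8]
grip_width: 0.0638
```

Run:
```python
from look import *
s=st(); D=look("f"); chk(D["scene"]); gap(D["scene"])
```

```text
t 8.1 pos [ 0.3941 -0.0306  0.0153] board [ -59.8 -136.3] zyaw -14.09 tilt [ 0.    -0.001 -1.   ] F [-2.  -4.8 -0.8] grip 0.0638 q [-2.170e+01  2.750e+01  1.154e+02 -1.000e-01  3.710e+01 -7.600e+00]
loose+x x off 1.19 yaw 0.58 res 0.39 0.93
fixed+x x off 0.84 yaw -0.11 res 0.43 0.65
loose-x x off -1.52 yaw 5.68 res 0.86 0.82
fixed-x x off 0.96 yaw -0.14 res 0.43 0.85
-0.085 [14, 17, 17, 19, 21, 27, 35, 44, 52, 52, 50, 47, 40, 31, 24, 22, 29, 36, 43, 52, 59, 65, 68, 68]
-0.07 [21, 17, 13, 8, 9, 16, 24, 30, 43, 55, 67, 70, 70, 70, 70, 70, 69, 69, 70, 69, 69, 70, 71, 70]
-0.055 [63, 59, 54, 54, 59, 61, 61, 59, 56, 55, 58, 63, 67, 69, 69, 69, 68, 68, 68, 68, 68, 68, 69, 69]
-0.04 [66, 65, 67, 68, 68, 69, 70, 71, 72, 70, 69, 69, 69, 68, 68, 68, 68, 69, 69, 69, 68, 67, 67, 67]
-0.032 [67, 67, 67, 67, 67, 67, 66, 65, 66, 66, 68, 69, 70, 69, 68, 67, 66, 65, 64, 64, 65, 66, 67, 67]
```

Contact shows at about 5 N. I'll press a touch more to seat it, then release.

Call:
{"op": "move_arm", "data": {"targets": [-0.4,0,0,0,0,0,-0.3,0,0,0,0,0,-0.3,0,0,0,0,0,0,0,0,0,0,0,0,0,0,0,0,0]}}

```text
time_s: 8.82
position: [0.3944, -0.0305, 0.0154]
tool_rot: [[-0.242, -0.0, 0.97], [-0.97, -0.002, -0.242], [0.002, -1.0, 0.0]]
ft_force: [-4.8, -14.2, -0.6]
grip_width: 0.0638
```

Call:
{"op": "move_arm", "data": {"targets": [0,0,0,0,0,0,0,0,0,0,0,0,0,0,0,0,0,0,0,0,0,0,0,0,0,0,0,0,0,0], "hand": 0.75}}

```text
time_s: 9.45
position: [0.3943, -0.0292, 0.0153]
tool_rot: [[-0.244, -0.0, 0.97], [-0.97, 0.0, -0.244], [-0.0, -1.0, -0.0]]
ft_force: [-0.2, 1.3, 1.0]
grip_width: 0.075
```

Run:
```python
from look import *
s=st(); D=look("g"); chk(D["scene"]); gap(D["scene"])
d=D["scene"]
cv2.imwrite("pics/zz4.png",cv2.resize(d["pixels"][170:235,275:365,::-1],None,fx=8,fy=8,interpolation=cv2.INTER_CUBIC))
```

```text
t 9.45 pos [ 0.3943 -0.0292  0.0153] board [ -59.9 -134.9] zyaw -14.12 tilt [-0.  0. -1.] F [-0.2  1.3  1. ] grip 0.075 q [-21.5  27.5 115.4   0.   37.2  -7.4]
loose+x x off 1.35 yaw 0.18 res 0.34 0.95
fixed+x x off 0.84 yaw -0.38 res 0.65 0.68
loose-x x off -0.57 yaw 6.39 res 1.48 1.0
fixed-x x off 0.79 yaw -0.62 res 0.4 0.8
-0.085 [5, 4, 7, 11, 15, 18, 19, 20, 23, 28, 32, 36, 36, 33, 29, 26, 26, 25, 25, 33, 43, 54, 63, 66]
-0.07 [21, 19, 18, 18, 19, 17, 16, 16, 24, 32, 39, 45, 51, 59, 66, 68, 68, 69, 69, 69, 69, 71, 72, 72]
-0.055 [47, 50, 53, 55, 58, 60, 60, 59, 58, 58, 61, 64, 67, 68, 68, 68, 68, 68, 69, 69, 69, 69, 69, 68]
-0.04 [69, 68, 68, 69, 69, 69, 69, 69, 70, 71, 71, 71, 69, 68, 68, 69, 68, 67, 67, 68, 68, 69, 69, 68]
-0.032 [69, 70, 69, 68, 67, 68, 67, 67, 67, 67, 68, 70, 71, 69, 68, 69, 68, 66, 66, 66, 67, 68, 67, 66]
```

View pics/zz4.png

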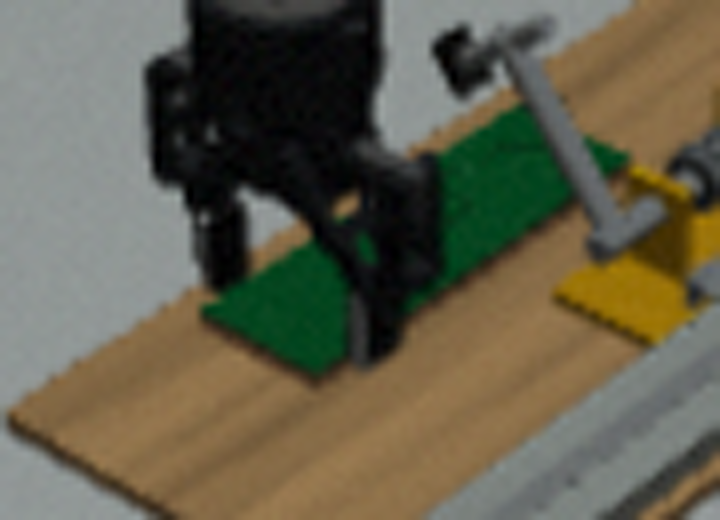

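The joint looks closed and in line; the gap line has gone from the picture at (450,180). I'm retracting upwards.

Call:
{"op": "move_arm", "data": {"targets": [0,-15,0,0,0,0,0,-40,0,0,0,0,0,-45,0,0,0,0,0,-50,0,0,0,0,0,-40,0,0,0,0]}}

```text
time_s: 10.18
position: [0.3942, -0.0292, 0.2073]
tool_rot: [[-0.244, 0.001, 0.97], [-0.97, -0.0, -0.244], [0.0, -1.0, 0.001]]
ft_force: [0.7, -0.2, 0.1]
grip_width: 0.0746
```

Run:
```python
from look import *
s=st()
p,R=plan([*b2w((-.0599,-.1347)),.2055],s["tool_rot"],[*b2w((-.012,.060)),.18],Rt(-14.2),5)
plan(p,R,[*b2w((-.012,.060)),.083],R,5)
```

```text
t 10.18 pos [ 0.3942 -0.0292  0.2073] board [ -60. -135.] zyaw -14.12 tilt [ 0.001 -0.    -1.   ] F [ 0.7 -0.2  0.1] grip 0.0746 q [-21.5   8.   99.8   0.   72.1  -7.4]
[-38.9, 5.1, 9.6, -0.0003, 0.0003, 0.0, -38.9, 5.1, 9.6, -0.0003, 0.0003, 0.0, -39.0, 5.1, 9.6, -0.0003, 0.0003, 0.0001, -38.9, 5.1, 9.6, -0.0002, 0.0002, 0.0, -39.0, 5.1, 9.6, -0.0003, 0.0003, 0.0001]
[0.0, 19.4, 0.0, 0.0, 0.0, 0.0, 0.0, 19.4, 0.0, 0.0, 0.0, 0.0, 0.0, 19.4, 0.0, 0.0, 0.0, 0.0, 0.0, 19.4, 0.0, 0.0, 0.0, 0.0, 0.0, 19.4, 0.0, 0.0, 0.0, 0.0]
```

Call:
{"op": "move_arm", "data": {"targets": [-39,5,9.6,0,0,0,-39,5,9.6,0,0,0,-39,5,9.6,0,0,0,-39,5,9.6,0,0,0,-39,5,9.6,0,0,0], "hand": -1}}

```text
time_s: 10.8
position: [0.4888, 0.1494, 0.18]
tool_rot: [[-0.244, -0.0, 0.97], [-0.97, -0.0, -0.244], [0.0, -1.0, -0.0]]
ft_force: [0.3, -0.7, 0.6]
grip_width: -0.0
```

Run:
```python
from look import *
s=st(); D=look("h")
for n in D:
    print(n); chk(D[n]); gap(D[n],(-.07,-.04))
    for r in rects(D[n]): print(n,np.round(r[0],1),np.round(r[1],1),round(r[2],1))
```

```text
t 10.8 pos [0.4888 0.1494 0.18  ] board [-12.1  61.4] zyaw -14.11 tilt [-0. -0. -1.] F [ 0.3 -0.7  0.6] grip -0.0 q [ 3.7 21.  86.1 -0.  72.9 17.8]
top
loose+x x off -0.47 yaw -0.02 res 0.26 0.82
fixed+x x off 0.28 yaw -2.1 res 0.67 0.77
loose-x x off -0.38 yaw -0.39 res 0.3 0.97
fixed-x x off -0.49 yaw -0.05 res 0.39 0.75
-0.07 [137, 137, 137, 137, 137, 136, 135, 134, 136, 137, 138, 138, 138, 137, 136, 134, 134, 134, 134, 136, 137, 137, 136, 135]
-0.04 [128, 120, 95, 69, 40, 52, 66, 79, 86, 94, 89, 76, 64, 71, 78, 86, 106, 128, 139, 139, 139, 138, 138, 137]
top [-60.2 -73.9] [ 67.4 170.7] 0.1
scene
loose+x x off 1.18 yaw -0.44 res 0.37 0.98
fixed+x x off 0.77 yaw 0.23 res 0.46 0.67
loose-x x off 0.84 yaw 1.2 res 0.62 1.0
fixed-x x off 0.83 yaw -0.45 res 0.25 0.8
-0.07 [69, 68, 68, 68, 68, 68, 68, 68, 68, 68, 68, 66, 65, 64, 64, 64, 65, 66, 68, 68, 68, 70, 70, 69]
-0.04 [68, 69, 68, 68, 68, 69, 69, 68, 68, 68, 68, 67, 68, 68, 68, 68, 68, 68, 67, 67, 67, 68, 69, 68]
scene [-59.  -60.8] [202.7  67.7] 90.0
```

View pics/scene_h.png

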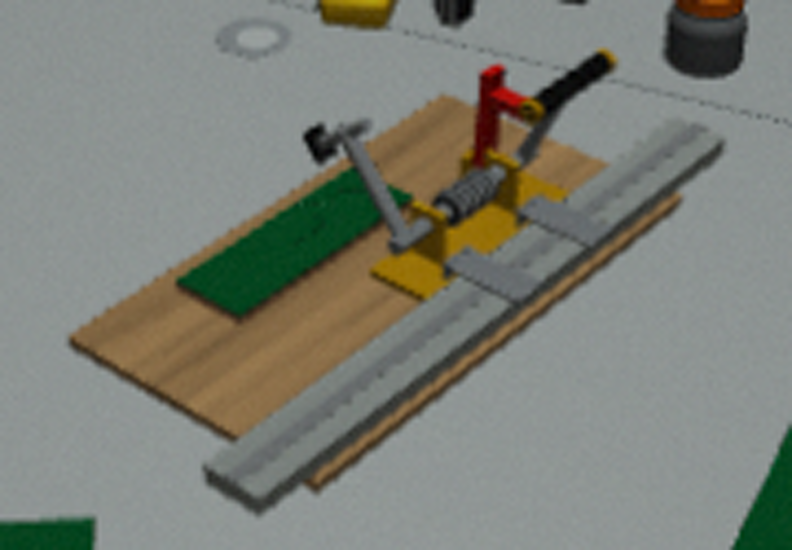

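View pics/top_h.png

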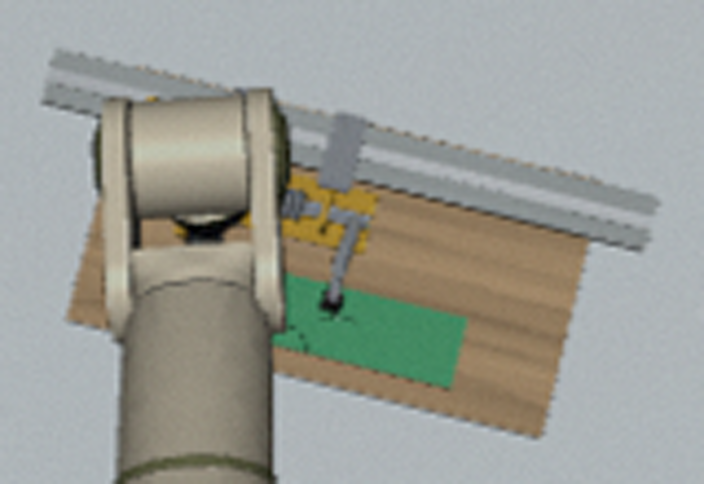

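The tile is joined into one straight 203 mm strip, about 200 mm plus measuring bias. Before going down I'll check the catch position against its nominal one.

Run:
```python
from meas import *
d=dict(np.load("scene_h.npz")); t0=dict(np.load("top0.npz")); s0=dict(np.load("scene0.npz"))
f=lambda p:(proj(d,p)-[260,145])*4.4
print("tip",f([[*b2w((-.012,.0614)),.172]]))
for n,D in(("scene",s0),("top",t0)):
    hsv=cv2.cvtColor(D["pixels"],cv2.COLOR_RGB2HSV); m=((hsv[...,0]<8)|(hsv[...,0]>172))&(hsv[...,1]>150)
    o,w={"scene":((340,140),(60,60)),"top":((240,160),(60,60))}[n]
    mm=np.zeros_like(m);mm[o[1]:o[1]+60,o[0]:o[0]+60]=m[o[1]:o[1]+60,o[0]:o[0]+60]
    v,u=np.nonzero(mm); print(n,"red bbox",u.min(),u.max(),v.min(),v.max(),len(u))
    for k,p in {"top":(-.005,.1,.115),"hinge":(-.005,.1,.03),"bar":(.03+.0391,.1,.131),"bar-":(.0691,.05,.131),"bar+":(.0691,.15,.131)}.items(): print(k,proj(D,[[*b2w(p),p[2]]]).round(1), )
    if n=="scene": 
        v0=v.min(); print("top row centre",u[v<=v0+1].mean(),v0)
```

```text
tip [[449.34168484  20.68645298]]
scene red bbox 368 378 160 182 117
top [[370.3 160.8]]
hinge [[369.4 181.8]]
bar [[388.6 164.1]]
bar- [[379.6 170.2]]
bar+ [[397.3 158.1]]
top row centre 371.7142857142857 160
top red bbox 262 270 176 191 76
top [[266.7 186.6]]
hinge [[268.6 190.2]]
bar [[271.3 167. ]]
bar- [[284.2 170.2]]
bar+ [[258.4 163.9]]
```

The nominal positions match the picture. Descending on the catch's -y side.

Call:
{"op": "move_arm", "data": {"targets": [0,20,0,0,0,0,0,25,0,0,0,0,0,25,0,0,0,0,0,20,0,0,0,0,0,7,0,0,0,0]}}

```text
time_s: 11.52
position: [0.4878, 0.1476, 0.0825]
tool_rot: [[-0.244, -0.002, 0.97], [-0.97, -0.0, -0.244], [0.001, -1.0, -0.002]]
ft_force: [-0.1, 0.1, 0.1]
grip_width: -0.0001
```

Call:
{"op": "move_arm", "data": {"targets": [-8,0,0,0,0,0,-8,0,0,0,0,0,-8,0,0,0,0,0,-8,0,0,0,0,0,-8,0,0,0,0,0]}}

```text
time_s: 12.15
position: [0.4984, 0.1875, 0.0835]
tool_rot: [[-0.244, 0.0, 0.97], [-0.97, 0.0, -0.244], [-0.0, -1.0, 0.0]]
ft_force: [-0.1, -0.7, -0.3]
grip_width: 0.0
```

Run:
```python
from look import *
s=st(); D=look("i")
```

```text
t 12.15 pos [0.4984 0.1875 0.0835] board [-12.2 100.7] zyaw -14.11 tilt [ 0.  0. -1.] F [-0.1 -0.7 -0.3] grip 0.0 q [ 7.9 29.7 90.1 -0.  60.2 22. ]
```

View pics/scene_i.png

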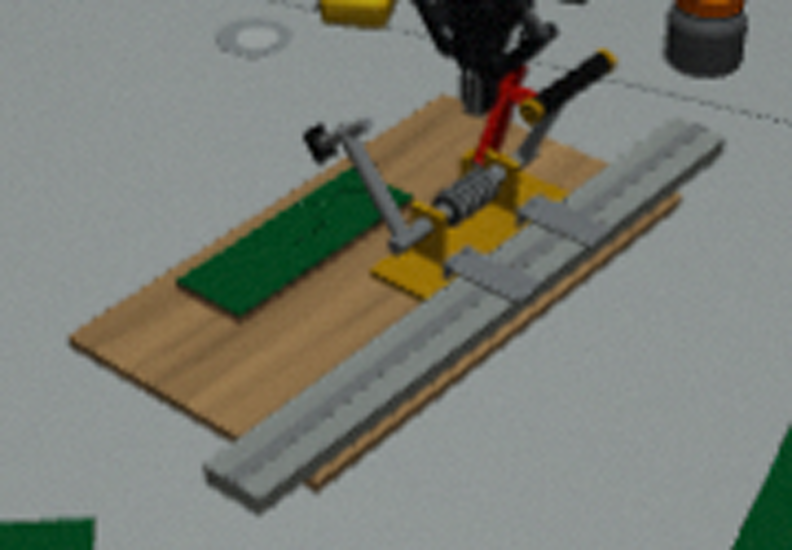

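The catch is tipping, with its top now at (515,80). I'll keep pushing.

Call:
{"op": "move_arm", "data": {"targets": [-8,0,0,0,0,0,-9,0,0,0,0,0,-9,0,0,0,0,0,-9,0,0,0,0,0,-9,0,0,0,0,0]}}

```text
time_s: 12.88
position: [0.5091, 0.2302, 0.0833]
tool_rot: [[-0.244, 0.0, 0.97], [-0.97, 0.0, -0.244], [-0.0, -1.0, 0.0]]
ft_force: [0.1, -0.3, 0.4]
grip_width: -0.0003
```

Call:
{"op": "move_arm", "data": {"targets": [-5,0,0,0,0,0,0,-5,0,0,0,0,0,-25,0,0,0,0,0,-40,0,0,0,0,0,-45,0,0,0,0]}}

```text
time_s: 13.5
position: [0.5099, 0.234, 0.1996]
tool_rot: [[-0.244, -0.001, 0.97], [-0.97, -0.0, -0.244], [0.0, -1.0, -0.001]]
ft_force: [0.2, 0.2, -0.7]
grip_width: 0.0002
```

Run:
```python
from look import *
s=st(); D=look("j")
```

```text
t 13.5 pos [0.5099 0.234  0.1996] board [-12.5 148.6] zyaw -14.15 tilt [-0.001 -0.    -1.   ] F [ 0.2  0.2 -0.7] grip 0.0002 q [12.6 24.7 76.4 -0.  78.9 26.7]
```

View pics/scene_j.png

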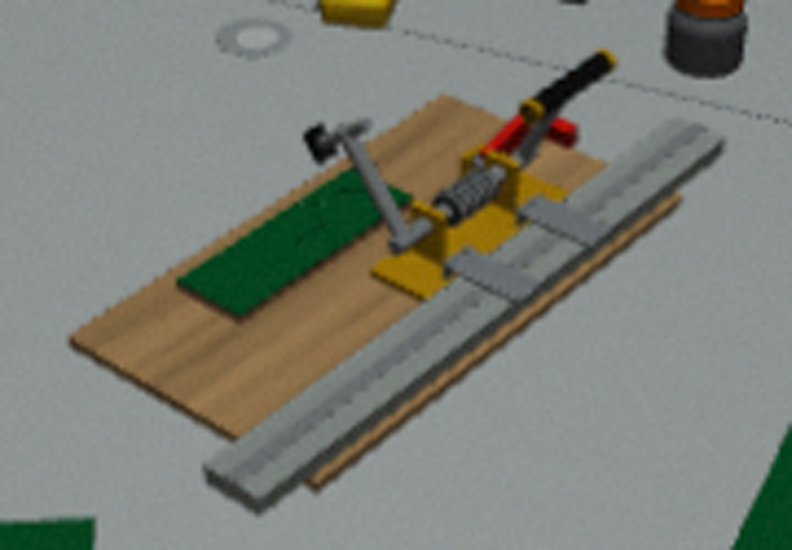

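The catch has fallen right over; its red arm lies past the stem at (575,130). Next I move above the bar, beside the stem on the -y side.

Run:
```python
from look import *
s=st()
d=dict(np.load("scene_j.npz"))
for th in (1.2,1.35):
    f=lambda x,h:(proj(d,[[*b2w((x,.1+h*np.sin(th))),.03+h*np.cos(th)]])-[260,145])*4.4
    print(th,"top",f(-.005,.085).round(),"nib root",f(0,.062).round(),"nib end?",f(.04,.062).round())
p,R=plan(s["position"],s["tool_rot"],[*b2w((.0691,.075)),.19],Rt(-14.2),5)
```

```text
t 13.6 pos [0.5118 0.2346 0.2034] board [-10.7 149.7] zyaw -14.13 tilt [ 0.009  0.002 -1.   ] F [ 0.1 -0.9  0.2] grip 0.0001 q [12.6 24.5 76.2 -0.  78.8 26.7]
1.2 top [[542.  89.]] nib root [[531. 110.]] nib end? [[572. 128.]]
1.35 top [[544. 100.]] nib root [[533. 119.]] nib end? [[573. 136.]]
[15.0, 2.8, 15.9, -0.0017, 0.0002, -0.0008, 14.9, 2.7, 15.9, -0.0017, 0.0002, -0.0008, 15.0, 2.7, 16.0, -0.0016, 0.0003, -0.0008, 14.9, 2.7, 15.9, -0.0017, 0.0002, -0.0009, 14.9, 2.7, 16.0, -0.0016, 0.0003, -0.0008]
```

Call:
{"op": "move_arm", "data": {"targets": [15,2.7,15.9,0,0,0,15,2.7,15.9,0,0,0,15,2.7,15.9,0,0,0,15,2.7,15.9,0,0,0,14.5,2.7,15.9,0,0,0], "hand": 0.3}}

```text
time_s: 14.22
position: [0.57, 0.1412, 0.1844]
tool_rot: [[-0.245, -0.0, 0.97], [-0.97, -0.0, -0.245], [0.0, -1.0, -0.0]]
ft_force: [-0.8, 0.1, 0.1]
grip_width: 0.0557
```

Call:
{"op": "move_arm", "data": {"targets": [0,0,0,0,0,0,0,0,0,0,0,0,0,0,0,0,0,0,0,0,0,0,0,0,0,0,0,0,0,0]}}

```text
time_s: 14.85
position: [0.569, 0.143, 0.1849]
tool_rot: [[-0.244, 0.0, 0.97], [-0.97, -0.0, -0.244], [-0.0, -1.0, 0.0]]
ft_force: [0.5, 0.5, 0.4]
grip_width: 0.0556
```

Run:
```python
from look import *
s=st(); D=look("k")
```

```text
t 14.85 pos [0.569  0.143  0.1849] board [67.2 74.9] zyaw -14.1 tilt [ 0. -0. -1.] F [0.5 0.5 0.4] grip 0.0556 q [ 2.6 27.9 73.5 -0.  78.6 16.7]
```

View pics/scene_k.png

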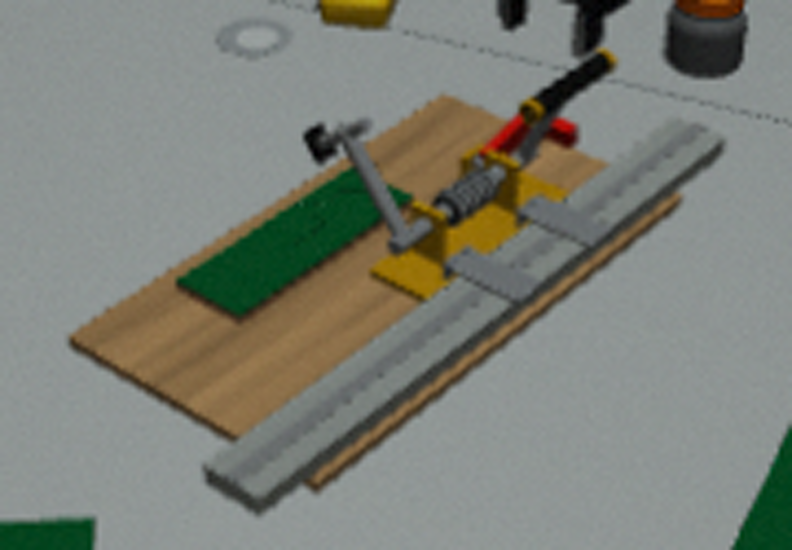

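Call:
{"op": "move_arm", "data": {"targets": [0,10,2,0,0,0,0,15,0,0,0,0,0,18,0,0,0,0,0,15,0,0,0,0,0,7,0,0,0,0]}}

```text
time_s: 15.58
position: [0.5707, 0.1422, 0.1184]
tool_rot: [[-0.244, -0.002, 0.97], [-0.97, -0.0, -0.244], [0.001, -1.0, -0.002]]
ft_force: [0.3, -0.7, 0.5]
grip_width: 0.0554
```

Run:
```python
from look import *
s=st(); D=look("l"); d=D["scene"]
cv2.imwrite("pics/zz5.png",cv2.resize(d["pixels"][120:190,350:430,::-1],None,fx=8,fy=8,interpolation=cv2.INTER_CUBIC))
```

```text
t 15.57 pos [0.5707 0.1422 0.1184] board [69.  74.5] zyaw -14.13 tilt [-0.002 -0.    -1.   ] F [ 0.3 -0.7  0.5] grip 0.0554 q [ 2.5 31.9 78.5  0.  69.8 16.6]
```

View pics/zz5.png

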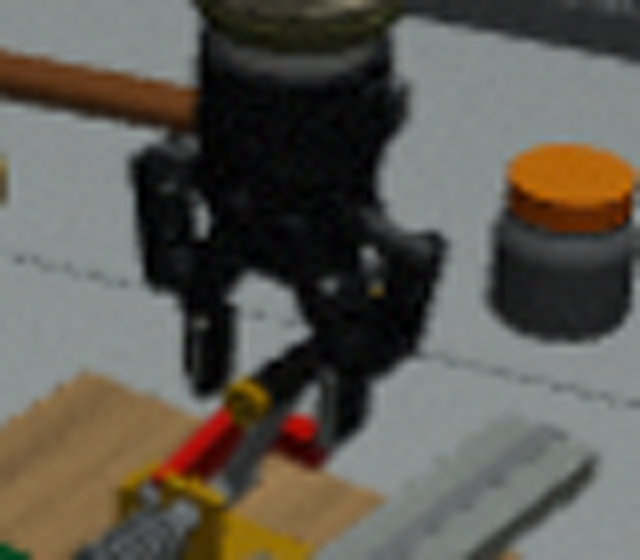

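The fingers straddle the bar. I'm closing the gripper.

Call:
{"op": "move_arm", "data": {"targets": [0,0,0,0,0,0,0,0,0,0,0,0,0,0,0,0,0,0,0,0,0,0,0,0,0,0,0,0,0,0], "hand": -1, "squeeze": 60}}

```text
time_s: 16.3
position: [0.5715, 0.1422, 0.1204]
tool_rot: [[-0.244, 0.002, 0.97], [-0.97, 0.0, -0.244], [-0.0, -1.0, 0.002]]
ft_force: [1.5, -0.3, 5.2]
grip_width: 0.0157
```

Run:
```python
from look import *
s=st()
# pull rows: waypoints of bar arc relative; tool z=+x board, tool y=down
q=np.linspace(0,.9,16); x=90*np.sin(.45-q); z=90*np.cos(.45-q)
print(np.c_[-np.diff(z),np.diff(x)].round(1).tolist())
```

```text
t 16.3 pos [0.5715 0.1422 0.1204] board [69.8 74.8] zyaw -14.13 tilt [ 0.002  0.    -1.   ] F [ 1.5 -0.3  5.2] grip 0.0157 q [ 2.5 31.7 78.3 -0.  69.9 16.6]
[[-2.2, -4.9], [-1.9, -5.1], [-1.6, -5.2], [-1.3, -5.2], [-1.0, -5.3], [-0.6, -5.4], [-0.3, -5.4], [-0.0, -5.4], [0.3, -5.4], [0.6, -5.4], [1.0, -5.3], [1.3, -5.2], [1.6, -5.2], [1.9, -5.1], [2.2, -4.9]]
```

The width of 15.7 mm fits the 18 mm bar: pad compliance was 1.1 mm at 30 N, so about 2.3 mm at 60 N is expected. Pulling along the arc.

Call:
{"op": "move_arm", "data": {"targets": [0,-2.2,-4.9,0,0,0,0,-1.9,-5.1,0,0,0,0,-1.6,-5.2,0,0,0,0,-1.3,-5.2,0,0,0,0,-1.0,-5.3,0,0,0]}}

```text
time_s: 16.92
position: [0.5463, 0.1487, 0.1285]
tool_rot: [[-0.244, 0.002, 0.97], [-0.97, 0.0, -0.244], [-0.001, -1.0, 0.002]]
ft_force: [3.6, 0.2, 4.6]
grip_width: 0.0159
```

Run:
```python
from look import *
s=st(); D=look("m"); d=D["scene"]
cv2.imwrite("pics/zz6.png",cv2.resize(d["pixels"][110:210,310:420,::-1],None,fx=6,fy=6,interpolation=cv2.INTER_CUBIC))
```

```text
t 16.93 pos [0.5463 0.1487 0.1285] board [43.8 74.8] zyaw -14.13 tilt [ 0.002  0.    -1.   ] F [3.6 0.2 4.6] grip 0.0159 q [ 3.2 29.2 81.6  0.  69.1 17.4]
```

View pics/zz6.png

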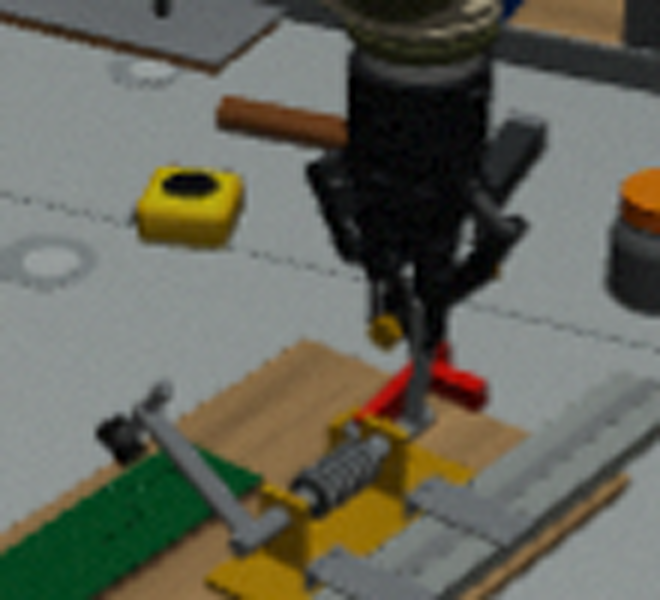

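The lever follows, the foot is coming down at (120,440), and the catch stays over.

Call:
{"op": "move_arm", "data": {"targets": [0,-0.6,-5.4,0,0,0,0,-0.3,-5.4,0,0,0,0,0,-5.4,0,0,0,0,0.3,-5.4,0,0,0,0,0.6,-5.4,0,0,0]}}

```text
time_s: 17.65
position: [0.52, 0.1554, 0.1284]
tool_rot: [[-0.244, 0.002, 0.97], [-0.97, 0.0, -0.244], [-0.001, -1.0, 0.002]]
ft_force: [4.9, 0.0, 4.8]
grip_width: 0.016
```

Call:
{"op": "move_arm", "data": {"targets": [0,1.0,-5.3,0,0,0,0,1.3,-5.2,0,0,0,0,1.6,-5.2,0,0,0,0,1.9,-5.1,0,0,0,0,0,0,0,0,0]}}

```text
time_s: 18.27
position: [0.5004, 0.1603, 0.1228]
tool_rot: [[-0.244, 0.003, 0.97], [-0.97, 0.0, -0.244], [-0.001, -1.0, 0.003]]
ft_force: [6.7, -0.7, 6.3]
grip_width: 0.0163
```

Run:
```python
from look import *
s=st(); D=look("n"); d=D["scene"]
cv2.imwrite("pics/zz7.png",cv2.resize(d["pixels"][110:210,310:420,::-1],None,fx=6,fy=6,interpolation=cv2.INTER_CUBIC))
```

```text
t 18.27 pos [0.5004 0.1603 0.1228] board [-3.5 74.8] zyaw -14.12 tilt [ 0.003  0.    -1.   ] F [ 6.7 -0.7  6.3] grip 0.0163 q [ 4.8 26.1 88.7 -0.  65.1 19. ]
```

View pics/zz7.png

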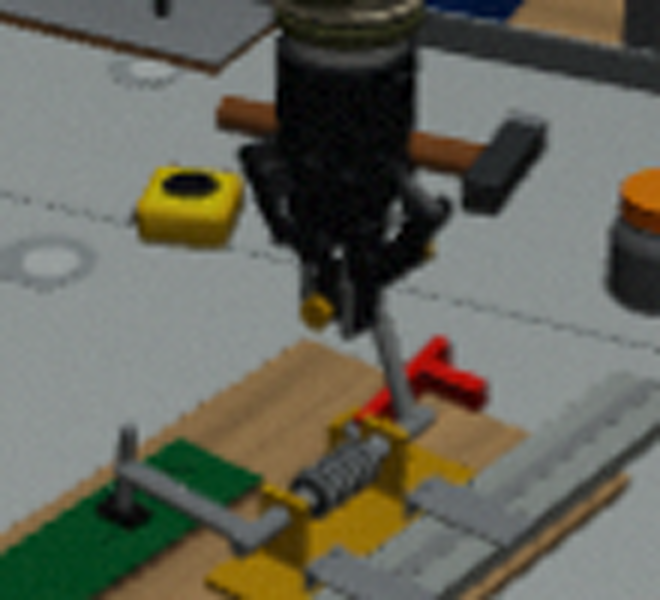

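Call:
{"op": "move_arm", "data": {"targets": [0,0.9,-2.0,0,0,0,0,0.9,-2.0,0,0,0,0,0.5,-1.0,0,0,0,0,0.5,-1.0,0,0,0,0,0,0,0,0,0]}}

```text
time_s: 19.0
position: [0.4955, 0.1616, 0.1204]
tool_rot: [[-0.244, 0.005, 0.97], [-0.97, 0.0, -0.244], [-0.001, -1.0, 0.005]]
ft_force: [8.0, -1.0, 8.5]
grip_width: 0.0162
```

Call:
{"op": "move_arm", "data": {"targets": [0,0.2,-0.5,0,0,0,0,0.2,-0.5,0,0,0,0,0,0,0,0,0,0,0,0,0,0,0,0,0,0,0,0,0]}}

```text
time_s: 19.62
position: [0.4953, 0.1617, 0.1204]
tool_rot: [[-0.244, 0.007, 0.97], [-0.97, -0.0, -0.244], [-0.002, -1.0, 0.007]]
ft_force: [9.7, -2.7, 8.4]
grip_width: 0.0163
```

Run:
```python
from look import *
s=st(); D=look("o"); d=D["scene"]
cv2.imwrite("pics/zz8.png",cv2.resize(d["pixels"][110:210,310:420,::-1],None,fx=6,fy=6,interpolation=cv2.INTER_CUBIC))
```

```text
t 19.62 pos [0.4953 0.1617 0.1204] board [-8.8 74.9] zyaw -14.14 tilt [ 0.007 -0.    -1.   ] F [ 9.7 -2.7  8.4] grip 0.0163 q [ 5.1 25.8 89.7 -0.  64.1 19.2]
```

View pics/zz8.png

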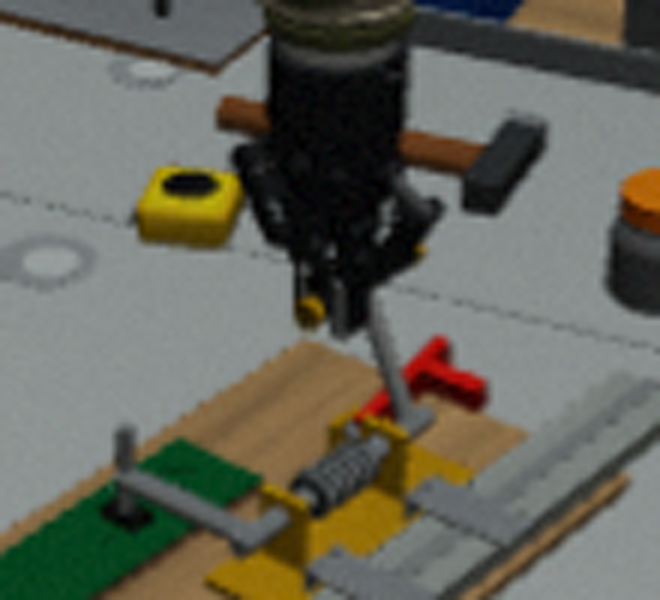

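Motion has nearly stopped, with force near the stated spring force at the stop. I'll pull 2 mm more to confirm it really is the stop.

Call:
{"op": "move_arm", "data": {"targets": [0,0,-0.7,0,0,0,0,0.2,-0.7,0,0,0,0,0,-0.6,0,0,0,0,0,0,0,0,0,0,0,0,0,0,0]}}

```text
time_s: 20.35
position: [0.495, 0.1618, 0.1204]
tool_rot: [[-0.245, 0.011, 0.97], [-0.97, -0.001, -0.245], [-0.002, -1.0, 0.011]]
ft_force: [17.1, -5.0, 5.7]
grip_width: 0.0163
```

Run:
```python
from look import *
s=st(); D=look("p"); d=D["scene"]
cv2.imwrite("pics/zz9.png",cv2.resize(d["pixels"][150:220,290:380,::-1],None,fx=8,fy=8,interpolation=cv2.INTER_CUBIC))
for n in D:
    print(n); chk(D[n])
    for r in rects(D[n]): print(np.round(r[0],1),np.round(r[1],1),round(r[2],1))
# bar end / foot motion between pictures
for t in "nop":
    d=dict(np.load(f"scene_{t}.npz")); hsv=cv2.cvtColor(d["pixels"],cv2.COLOR_RGB2HSV)
    w=(slice(155,170),slice(355,372)); m=((hsv[...,0]>18)&(hsv[...,0]<32)&(hsv[...,1]>150)&(hsv[...,2]>70))[w]
    v,u=np.nonzero(m); print(t,"yellow bar end",(u.mean()+355).round(2),(v.mean()+155).round(2),len(u))
for q in(.8,.85,.9): print(q,proj(d,[[*b2w((.03+.09*np.sin(.45-q),.05)),.05+.09*np.cos(.45-q)]]).round(1))
```

```text
t 20.35 pos [0.495  0.1618 0.1204] board [-9.2 74.9] zyaw -14.16 tilt [ 0.011 -0.001 -1.   ] F [17.1 -5.   5.7] grip 0.0163 q [ 5.1 25.7 89.9 -0.1 63.8 19.3]
top
loose+x x off -0.44 yaw 0.22 res 0.31 0.83
fixed+x x off -0.74 yaw 1.48 res 0.67 0.85
loose-x x off -0.4 yaw -0.3 res 0.28 0.95
fixed-x x off -0.18 yaw -0.91 res 0.38 0.68
[-60.2 -68.6] [181.4  67. ] 89.9
scene
loose+x x off 1.22 yaw -0.23 res 0.28 0.88
fixed+x x off 0.59 yaw -1.16 res 0.45 0.75
loose-x x off 0.78 yaw 1.35 res 0.56 1.0
fixed-x x off 0.19 yaw -3.08 res 1.16 0.87
[-59.  -90.3] [144.   67.6] 90.0
[-59.1  18. ] [44.1 67.1] 89.3
n yellow bar end 362.33 161.0 15
o yellow bar end 361.88 160.38 8
p yellow bar end 361.64 160.73 11
0.8 [[362.4 162. ]]
0.85 [[361.4 162.1]]
0.9 [[360.4 162.1]]
```

View pics/zz9.png

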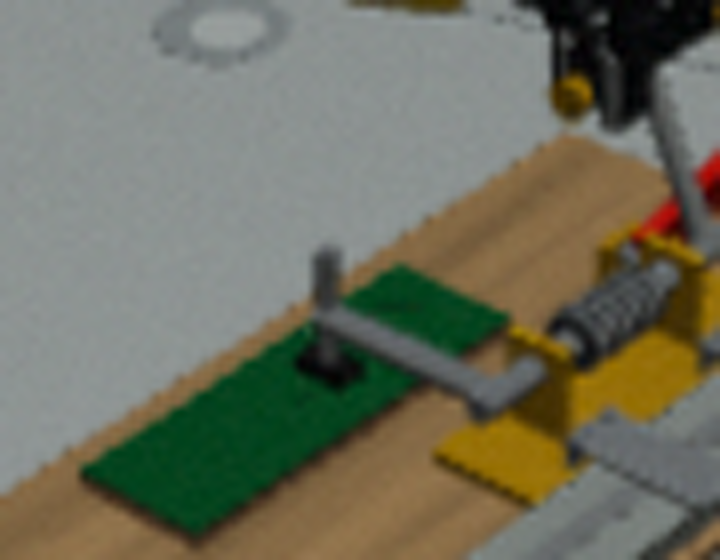

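The stop is confirmed: force rose from 10 to 18 N while the tool moved only about 0.4 mm. The outer end of the tile hasn't moved (-162.2 before, -162.3 now). I'll hold briefly, recheck and hand in.

Call:
{"op": "move_arm", "data": {"targets": [0,0,-0.3,0,0,0,0,0,0,0,0,0,0,0,0,0,0,0,0,0,0,0,0,0,0,0,0,0,0,0]}}

```text
time_s: 21.08
position: [0.4949, 0.1618, 0.1203]
tool_rot: [[-0.245, 0.011, 0.97], [-0.97, -0.001, -0.245], [-0.002, -1.0, 0.011]]
ft_force: [17.8, -4.5, 5.3]
grip_width: 0.0162
```

Run:
```python
from look import *
s=st(); d=get_image("scene"); t=get_image("top"); cv2.imwrite("pics/final.png",t["pixels"][:,:,::-1]); gap(d,(-.085,-.075)); print(env.close_job())
```

```text
t 21.07 pos [0.4949 0.1618 0.1203] board [-9.2 74.9] zyaw -14.16 tilt [ 0.011 -0.001 -1.   ] F [17.8 -4.5  5.3] grip 0.0162 q [ 5.1 25.7 89.9 -0.1 63.8 19.3]
-0.085 [66, 66, 66, 66, 66, 65, 65, 66, 66, 65, 65, 66, 66, 66, 69, 72, 66, 55, 46, 48, 54, 61, 70, 78]
-0.075 [54, 44, 34, 27, 21, 20, 18, 14, 18, 22, 23, 25, 34, 44, 50, 50, 48, 45, 45, 48, 53, 61, 70, 79]
the job is handed in; nothing more can be done
None
```

View pics/final.png

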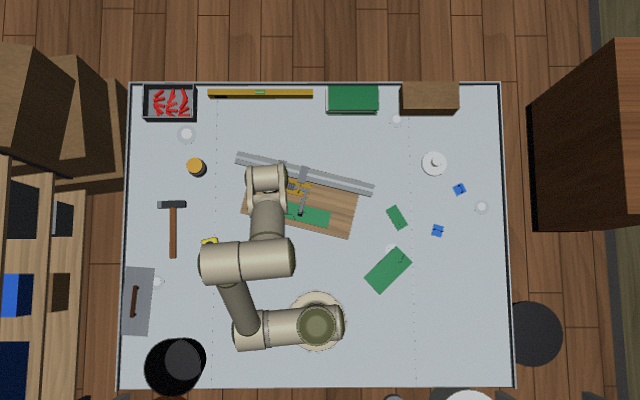

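The job is done and handed in at 21 s. I slid the loose piece home and seated it with about 15 N, flipped the red catch over, then gripped the bar beside its stem and pulled the lever to its stop. The arm finished still gripping the bar and holding it there.

**Last checks**
- **Joint:** the gap line was gone before clamping. The mended tile measured 203 mm, against 200 mm nominal plus about 2 mm of measuring bias. Its outer end had not moved once the clamp was on.
- **Lever:** in the last two pulls the wrist force rose from about 10 to 18 N while the bar moved only about 0.4 mm, so it is at the stop. The foot is down on the loose piece beside the joint.
- **Catch:** it lay well over, with its nib about where a tip of 1.2 to 1.35 rad would put it.
- **Other tools:** all of those visible were where they started. The tape measure was partly hidden by the arm in the last top view, but it was in place in the view taken during the pull.

**Disagreements**
- **Cameras:** the two views differ by 1 to 3 mm in absolute position, so I judged the joint from relative measurements. In-line offset read about 0.4 to 0.5 mm in the scene view (0.2 to 0.6 mm with the clamp on). The top view's far edge was partly hidden by the clamp arm, and its near edge read about 0.1 to 0.2 mm.
- **Yellow bar end:** in the picture it sat about 1 pixel from where full stroke would put it, nearer 0.85 than 0.9 rad. I trusted the force and position readings instead.
- **Final gap reading:** the last brightness check across the joint was obscured by the clamp foot and its arm, so it doesn't confirm the joint either way.

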